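Fish the brass pressing weight out of the offcut rack

TASK

A brass pressing weight has dropped to the bottom of one of the three deep wells of the offcut rack. Take the orange-handled hook from its stand, hook the weight's bail, draw it out and lower it (do not drop it) so that it stands upright, wholly on the dark square of the lattice panel, then hang the hook back in its stand and let go. Do not touch the weight with the gripper or the arm, and leave everything else where it is.

Things in the scene. Friction and masses are not known exactly. Their poses are not given: they have to be found in the camera images.
- hook (a point): Valley of the J hook, half-way between shaft and tip on top of the foot: 8 mm in +x of the shaft's axis and 139 mm below picker_grip. Same axes as picker_grip.
- rack: Fixed plywood rack, 102 mm (x) x 204 mm (y) x 140 mm tall, origin at the centre of its underside. Three open-topped wells centred at y = -66, 0 and +66 mm, each 90 mm (x) x 60 mm (y) inside, walls and floor 6 mm (well floor at 6 mm, rim at 140 mm). The wall on +x is clear plastic.
- weight_base (a point): Centre of the brass weight's underside. z up the weight, y along the bail's bar.
- pad (a point): Centre of the top of the dark square on the lattice panel: 72 x 72 mm, level with the panel's top, sides along its x and y, z up. 14 mm above the table.
- panel: Fixed light-wood lattice panel, 288 mm (x) x 216 mm (y) x 14 mm, origin at the centre of its underside; the dark square is centred at y = +36 mm on it.
- plug_center (a point): Centre of a dark wooden cylinder, 36 mm diameter, 30 mm tall, at the bottom of another well; leave alone.
- stub: Light wooden block 36 x 30 x 26 mm at the bottom of another well, origin under its centre; leave alone.
- glue: White glue bottle, red cap, 48 mm diameter, 120 mm tall, origin under its centre; bystander.
- awl: Screwdriver-like awl lying on the table, 190 mm long, origin about its middle; bystander.
- mallet: Hammer lying on the table, about 300 mm long; bystander.
- pieces: Clear plastic tray of small wooden lattice pieces, 130 x 100 x 45 mm, origin under its centre; bystander.
- mug: Blue mug, 76 mm diameter, 90 mm tall, origin under its centre; bystander.
- strips: Bundle of light wooden strips lying on the table, about 270 x 56 x 16 mm, origin under its middle; bystander.
- picker_grip (a point): Centre of the hook tool's orange handle: 26 x 26 mm square, 60 mm tall, sides along x and y, z up; this point is half-way up. Grip it from above across its y faces. The tool is loose (110 g) and starts upright, hanging in the stand, its hook toward +x.
- picker: The hook tool; origin on the shaft's axis level with the hook's underside, 145 mm below picker_grip. A 6 mm round steel shaft runs down from the handle and turns to +x as a J: a 6 mm foot bar (underside z = 0, top z = 6 mm), then an upturned 6 mm tip on the line x = 16 mm, rising to z = 18 mm. Clear gap between shaft and tip 10 mm.
- stand: Fixed dark steel stand, origin on the table under the hanging place. A 6 mm plate, top at 135 mm, spans x -20 to +44 mm, y -35 to +35 mm; its slot, 14 mm wide in y, runs along x from the -x edge (open, towards the robot) to x = +7 mm. Post 12 x 40 mm at x +32 to +44 mm, foot 90 x 80 x 8 mm.
- stand_seat (a point): Top of the stand's plate on the hanging axis, axes as the stand's. The hung tool has its shaft in the slot, handle's underside on the plate (picker_grip 30 mm above this point), hook roughly toward the stand's +x. It comes out raised about 15 mm and drawn 45 mm or more to the stand's -x, and goes back the same way.
- weight_bail (a point): Middle of the cross bar of the brass weight's bail, 52 mm above the weight's underside. The bail is a fixed arch of 4 mm round bar in the weight's y-z plane: legs at y = +-14 mm and a straight cross bar along y. The opening under the bar is 24 mm wide and 30 mm high.
- weight: The loose brass weight, 0.13 to 0.25 kg: a round cylinder 34 mm in diameter, 20 mm tall, with the bail on top; stands on a well's floor. Its bail starts within 20 degrees of the rack's y, and the well has room for the J hook on the weight's side toward the rack's -x. On the hook it hangs freely and may swing.
Not all that is in view belongs to the job. What is shaped like the stand but pink or red is not meant.

How it is judged:
By the outcome, as a careful person would: the job done as asked, in the order asked, and still so for the second after the job is handed in, with the robot touching nothing.
It also fails if it takes over 72 s, if anything falls off the work surface, if the arm or the gripper's body presses on something with over 40 N, if the wrist force passes 120 N, or if a joint passes its speed limit or range.

ROBOT

A 6-joint arm with a two-finger parallel gripper is mounted at the origin on the work surface. World frame = base frame: x ahead of the robot, y to its left, z up, the work surface at z = 0. Lengths are in mm, angles in rad, forces in N, time in s.
With the tool pointing down it reaches from about 300 to 775 mm from the base axis. Payload 14.6 kg.
Tool frame: the origin (TCP) lies on the centre line of the jaws, within the pads' length; the fingertips stand 8 mm ahead of it and the grasp point (between the pads) lies 11 mm behind it; z points along the fingers, y is the line along which they close (so a half turn about z gives the same grasp; the last joint's range is limited). The gripper opens to 85 mm and grips with 20 to 120 N. Pads are 22 mm wide; open, the fingers measure 114 mm over their backs; the gripper's body (76 mm by 85 mm) begins 54 mm behind the grasp point. The pads swing forward as they close: fully open they stand 13 mm farther back than shut.
Start: joints at [-1.391, 0.3, 1.521, -0, 1.321, -0.067], TCP at [134.36, -533.326, 239.281] pointing down, gripper open.
Joint ranges: [-3.03, 3.03], [-0.79, 2.21], [0.23, 2.52], [-1.04, 4.18], [0, 3.07], [-2.55, 2.55]. Speed limits (rad/s): [2.22, 2.22, 2.57, 3.14, 3.14, 3.14].

INTERFACE

Orientations are given as [roll, pitch, yaw] about the fixed x, y, z axes, in that order (R = Rz(yaw) Ry(pitch) Rx(roll)).
In Python, from workcell import r gives the robot as it stands.
- The arm moves only by the tool send_rows, never from a script. Its argument "increments" is a list of rows, each a list of 2 entries, a list of its own where there are three numbers: the shift along the tool's x, y, z scaled (see below), then the turn, a rotation vector about the tool's x, y, z scaled (see below). A call has 1 to 10 rows; each row shifts and turns the commanded pose from where the row before left it, along the tool's axes as they then stand; what a row does not reach is not made up. The controller multiplies each number of a shift by 0.025 m and each number of a turn by 0.08 rad. A row lasts 1/12 s, in which the tool goes at most 41.7 mm and 7.16 degrees, less where a joint would pass 70% of its speed; a pose out of reach is approached as far as the arm can. A call with a number of a shift or a turn outside -1 to 1 is refused whole. A call with a gripper value outside its range is refused whole. "hand" is the opening in per cent of the stroke, from 0 (shut) to 100 (fully open), set as the call begins (left out, the last holds). The fingers move at their own pace and stop on an object; "force" is the grip in N (left out, the last holds). Time passes only in rows, so rows that do not move let the fingers close. It gives the time, the measured TCP pose, the force, the opening and the grip force at its end, in the units of the state.
- r.get_state(): the state, without advancing time (a new reading comes with each control period).
- r.snapshot(name): name is "scene" or "side" or "wrist"; returns the picture (420x560x3 uint8, blue, green, red); there is no depth.
- r.camera_info(name): a dict with "camera_matrix" (3x3 intrinsics, pixels), "distortion" ([k1, k2, p1, p2, k3] as OpenCV has them; the pictures are not rectified), "eye" and "orientation" of the camera in the world. Camera axes: x right, y up, looking along -z (the intrinsics and any distortion apply to the point x, -y, -z); pixel columns grow to the right and rows downward; lengths in mm; the calibration is good to about 2 mm. A picture is of the moment at which its call begins: read the wrist's pose just before it. camera_info takes no time and is no camera call; for the wrist camera it gives the pose at the moment of the call.
- r.close_job(): hands the job in; it is judged then, once.
Trained networks look in the newest picture that a camera, given by its name, has taken for a name from the list of things; names that differ only in an ending like _2 or _b are one class to them, and where a whole thing is asked for, a point or a joint stands for the part that bears it (a point fixed in the world has none). Each returns a list of dicts, best first, with "p" (0 to 1); they miss things now and then, are a little off and sometimes report something else, mostly with a low value. They report only what shows in the picture. A call takes as long as a camera call. They do not tell look-alikes from the thing itself.
- r.cut_out(camera, target): "region" (420x560 bool, what is visible of it) and "at" ([column, row] in pixels, amid what is visible of it).
The state is a dict: "t": time; "qpos": joint angles; "joint_velocities": joint speeds; "joint_efforts": joint torques, N m; "tool_pos": TCP position; "tool_rot": TCP orientation; "force": force on the tool from outside, world axes, zero at the start; "wrist_torque": the same for the moment, N m; "grip_width": finger opening in mm; "finger_force": force on a finger pad.
Only numpy, scipy, OpenCV 4.12 (cv2) and the standard library are available. Lean on these libraries where they do the work, as an engineer would, in place of code of your own. Each camera call takes 0.05 s, during which the arm holds its last target. There are 200 camera calls.

## Working session

There is one attempt and no reset: what is moved stays moved. The work goes in short steps, Python scripts to look and compute and a tool call to move; the robot and the scene stay as the last step left them, time stands still between calls to the robot, and variables do not carry over. Pictures are saved under pics/ and viewed, at most 10 in all, crops included, and the job is handed in when it is done.

Besides the shell and the picture viewer there is one more tool, called after "Emit:" by a JSON object that holds its "op" and its "data", one argument or row to a line. send_rows: Moves the arm, as the interface text tells. Shifts and turns lie within -1 to 1; 1 stands for 0.025 m of shift or 0.08 rad of turn. Its arguments: {"type":"object","properties":{"increments":{"type":"array"},"hand":{"type":"number"},"force":{"type":"number"}},"required":["increments"]}

```bash
ls; mkdir -p pics
cat > h.py <<'E'
import numpy as np, cv2
from scipy.spatial.transform import Rotation as R
from workcell import r
def cam(n):
    c=r.camera_info(n); K=np.array(c["camera_matrix"],float); d=np.array(c["distortion"],float)
    o=np.array(c["orientation"],float); M=R.from_euler('xyz',o).as_matrix() if o.size==3 else o.reshape(3,3)
    return K,d,np.array(c["eye"],float),M
def ray(C,px):
    K,d,e,M=C; u=cv2.undistortPoints(np.array([[px]],float),K,d)[0,0]
    v=M@np.array([u[0],-u[1],-1]); return e,v/np.linalg.norm(v)
def atz(C,px,z):
    e,v=ray(C,px); return e+v*(z-e[2])/v[2]
def proj(C,P):
    K,d,e,M=C; q=(np.atleast_2d(P)-e)@M; q=q*[1,-1,-1]
    return cv2.projectPoints(q,np.zeros(3),np.zeros(3),K,d)[0][:,0]
def tri(rays):
    A=np.zeros((3,3));b=np.zeros(3)
    for e,v in rays:
        Q=np.eye(3)-np.outer(v,v);A+=Q;b+=Q@e
    return np.linalg.solve(A,b)
E
python3 - <<'E'
from h import *
ims=[]
for n in("scene","side","wrist"):
    im=r.snapshot(n); cv2.imwrite(f"pics/{n}0.png",im)
    c=r.camera_info(n); print(n,c["eye"],c["orientation"],np.array(c["camera_matrix"])[0,0],c["distortion"])
    for t in("picker_grip","stand","rack","weight","panel","pad","glue","weight_bail"):
        o=r.cut_out(n,t); print(n,t,[(round(x["p"],2),np.round(x["at"]).tolist(),int(x["region"].sum())) for x in o[:3]])
print(r.get_state()["tool_rot"],r.get_state()["t"])
E
```

```text
pics
scene [1369.2833058   371.95737825 1026.76242213] [ 0.77477819 -0.01633754  1.94223568] 458.79224749105254 [0.04509526 0.         0.         0.         0.        ]
scene picker_grip [(0.7, [260.0, 178.0], 200), (0.61, [408.0, 282.0], 1295)]
scene stand [(0.86, [229.0, 159.0], 947), (0.78, [261.0, 207.0], 1064), (0.78, [180.0, 142.0], 893)]
scene rack [(0.6, [329.0, 236.0], 4642)]
scene weight [(0.57, [166.0, 218.0], 5302)]
scene panel [(0.93, [168.0, 221.0], 5186)]
scene pad [(0.94, [166.0, 220.0], 5145)]
scene glue [(0.62, [204.0, 282.0], 2058), (0.58, [250.0, 283.0], 599)]
scene weight_bail []
side [ 476.26670578  898.56836409 1157.99525013] [ 0.69420003 -0.00581194 -3.05146419] 463.4749966547134 [-0.08998581  0.          0.          0.          0.        ]
side picker_grip [(0.56, [307.0, 188.0], 208)]
side stand [(0.71, [352.0, 175.0], 924), (0.62, [303.0, 212.0], 974), (0.59, [356.0, 131.0], 666)]
side rack [(0.86, [283.0, 269.0], 3462), (0.45, [354.0, 350.0], 2110)]
side weight []
side panel [(0.56, [276.0, 158.0], 3642)]
side pad [(0.68, [277.0, 162.0], 3713)]
side glue [(0.84, [216.0, 226.0], 467)]
side weight_bail [(0.38, [196.0, 313.0], 979)]
wrist [ 207.10862176 -514.51092289  373.56156086] [-2.97737774e-01  6.28865025e-04 -1.32488648e+00] 347.80704436262425 [-0.0855249  0.         0.         0.         0.       ]
wrist picker_grip []
wrist stand [(0.68, [166.0, 12.0], 2344)]
wrist rack []
wrist weight []
wrist panel []
wrist pad []
wrist glue []
wrist weight_bail []
[-3.14152473e+00  1.67183095e-05  2.46775229e-01] 1.35
```

View pics/scene0.png

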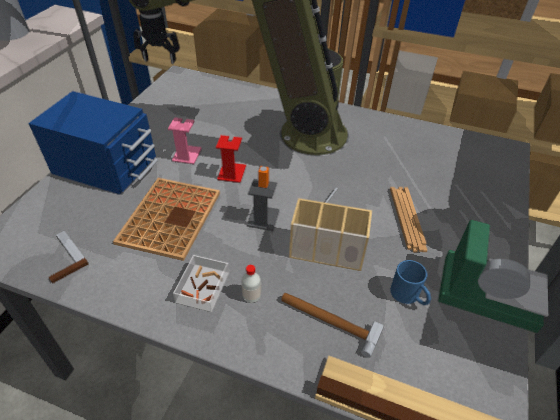

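View pics/side0.png

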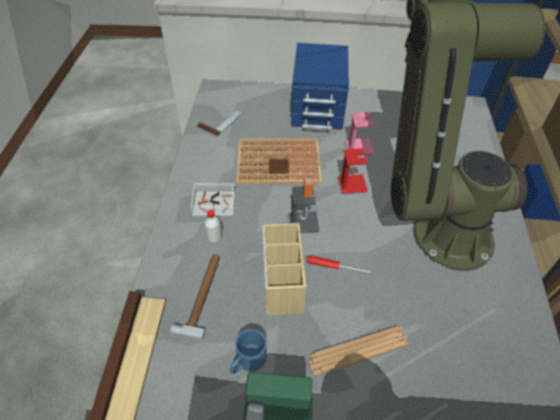

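Scene: the rack is at (330,235) and the dark stand with the orange hook at (261,200). The red and pink stands are decoys, and the panel is at (168,218). Side view: rack (283,268), stand (305,205), panel (278,162). I'll fit poses from the masks.

```bash
cat > fit.py <<'E'
from h import *
from scipy.optimize import minimize
def box(x0,x1,y0,y1,z0,z1): return np.array([[x,y,z] for x in(x0,x1) for y in(y0,y1) for z in(z0,z1)],float)
def sil(C,parts,p):
    m=np.zeros((420*2,560*2),np.uint8); c,s=np.cos(p[2]),np.sin(p[2])
    for P in parts:
        W=P@np.array([[c,s,0],[-s,c,0],[0,0,1]])+[p[0],p[1],0]
        cv2.fillConvexPoly(m,cv2.convexHull(np.round((proj(C,W)*2+.5)*16).astype(np.int32)),1,shift=4)
    return m>0
def fit(parts,obs,p0):
    obs=[(C,cv2.resize(M.astype(np.uint8),(1120,840),interpolation=0)>0) for C,M in obs]
    def f(q):
        p=[q[0],q[1],q[2]/100]; v=0
        for C,M in obs:
            S=sil(C,parts,p); v-=(S&M).sum()/max(1,(S|M).sum())
        return v
    best=None
    for a in(-.3,0,.3):
        o=minimize(f,[p0[0],p0[1],p0[2]*100+a*100],method='Nelder-Mead',options=dict(initial_simplex=np.array([[p0[0],p0[1],100*(p0[2]+a)]]*4)+np.array([[0,0,0],[20,0,0],[0,20,0],[0,0,15]]),xatol=.05,fatol=1e-5))
        if best is None or o.fun<best.fun: best=o
    return np.array([best.x[0],best.x[1],best.x[2]/100]),-best.fun/len(obs)
RACK=[box(-51,51,-102,102,0,140)]
STAND=[box(-20,44,-35,35,129,135),box(32,44,-20,20,0,135)]
PANEL=[box(-144,144,-108,108,0,14)]
E
python3 - <<'E'
from fit import *
cs,cd=cam("scene"),cam("side")
g=tri([ray(cs,(260,178)),ray(cd,(307,188))]); print("grip",g)
a=r.snapshot("scene");b=r.snapshot("side")
def near(n,t,px):
    o=r.cut_out(n,t); o=[x for x in o if np.hypot(*(np.array(x["at"])-px))<30]; return o[0]["region"] if o else None
for t,parts,p1,p2,z in(("rack",RACK,(329,236),(283,269),70),("panel",PANEL,(168,221),(276,160),14),("stand",STAND,(261,207),(303,212),60)):
    m1,m2=near("scene",t,p1),near("side",t,p2)
    p0=list((atz(cs,p1,z)+atz(cd,p2,z))[:2]/2)+[0]
    obs=[(c,m) for c,m in((cs,m1),(cd,m2)) if m is not None]
    for ob in(obs,obs[:1],obs[1:]): 
        if ob: print(t,p0[:2],*fit(parts,ob,p0))
m1,m2=near("scene","picker_grip",(260,178)),near("side","picker_grip",(307,188))
x=a[190:280,280:380]; y=b[165:235,260:340]
cv2.imwrite("pics/c1.png",np.hstack([cv2.resize(x,(500,450),interpolation=2),cv2.resize(y,(300,450),interpolation=2)][:1]+[cv2.resize(b[170:230,285:325],(300,450),interpolation=2)]))
E
```

```text
grip [470.50714936 -16.84316721 155.90576805]
rack [np.float64(525.5057664310178), np.float64(213.8662274140325)] [5.22228291e+02 2.12279607e+02 1.37443643e-01] 0.9692671061970227
rack [np.float64(525.5057664310178), np.float64(213.8662274140325)] [5.24317469e+02 2.12127013e+02 1.41699755e-01] 0.9721445528884199
rack [np.float64(525.5057664310178), np.float64(213.8662274140325)] [5.21785107e+02 2.12304359e+02 1.38166481e-01] 0.9718675459520135
panel [np.float64(595.6513624644482), np.float64(-263.9827363108951)] [ 5.78888908e+02 -2.75806725e+02  9.49409969e-02] 0.9647355996555405
panel [np.float64(595.6513624644482), np.float64(-263.9827363108951)] [ 5.79065943e+02 -2.73899210e+02  1.01684266e-01] 0.9788460644381421
panel [np.float64(595.6513624644482), np.float64(-263.9827363108951)] [ 5.7809523e+02 -2.7794230e+02  9.4491664e-02] 0.9670672296200065
stand [np.float64(482.72199566597885), np.float64(-5.234324832903923)] [ 4.70863442e+02 -9.86547254e+00  2.14085708e-01] 0.5489624329159213
stand [np.float64(482.72199566597885), np.float64(-5.234324832903923)] [ 4.74593997e+02 -7.93223275e+00  1.65596153e-01] 0.7081307998232435
stand [np.float64(482.72199566597885), np.float64(-5.234324832903923)] [465.09991218 -14.55502611   0.52340437] 0.414405762304922
```

View pics/c1.png

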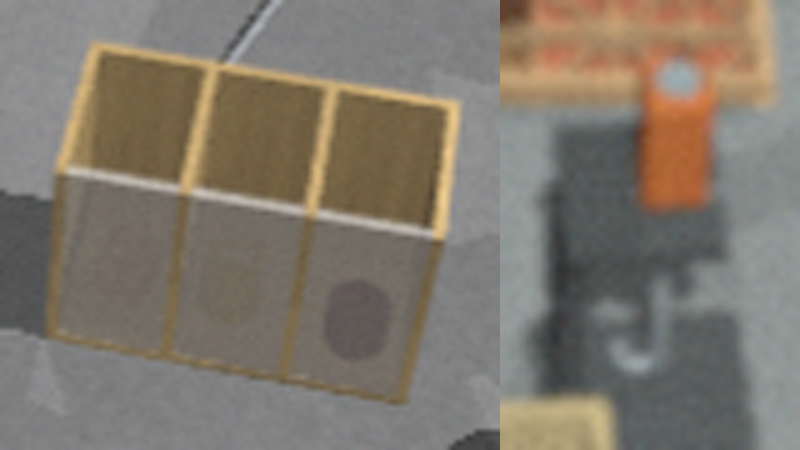

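The +y well holds the dark plug, the middle one looks like the stub, and the −y well probably holds the weight. I'll move the wrist camera over the rack and stand to check.

Emit:
{"op": "send_rows", "data": {
  "increments": [
    [[0.9, -1, -0.12], [0, 0, 0]],
    [[0.9, -1, -0.12], [0, 0, 0]],
    [[0.9, -1, -0.12], [0, 0, 0]],
    [[0.9, -1, -0.12], [0, 0, 0]],
    [[0.9, -1, -0.12], [0, 0, 0]],
    [[0.9, -1, -0.12], [0, 0, 0]],
    [[0.9, -1, -0.12], [0, 0, 0]],
    [[0.9, -1, -0.12], [0, 0, 0]],
    [[0.9, -1, -0.12], [0, 0, 0]],
    [[0.9, -1, -0.12], [0, 0, 0]]
  ]
}}

```text
t: 2.68
tool_pos: [291.8, -234.4, 269.6]
tool_rot: [3.141, -0.0, 0.247]
force: [1.1, 0.2, 0.5]
grip_width: 85.2
finger_force: 0.0
```

Emit:
{"op": "send_rows", "data": {
  "increments": [
    [[0.9, -1, -0.12], [0, 0, 0]],
    [[0.9, -1, -0.12], [0, 0, 0]],
    [[0.9, -1, -0.12], [0, 0, 0]],
    [[0.9, -1, -0.12], [0, 0, 0]],
    [[0.9, -1, -0.12], [0, 0, 0]],
    [[0.9, -1, -0.12], [0, 0, 0]],
    [[0.9, -1, -0.12], [0, 0, 0]],
    [[0.9, -1, -0.12], [0, 0, 0.7]],
    [[0.9, -1, -0.12], [0, 0, 0.7]],
    [[0, 0, 0], [0, 0, 0]]
  ]
}}

```text
t: 3.52
tool_pos: [436.1, 34.5, 296.6]
tool_rot: [-3.141, -0.001, 0.134]
force: [0.1, -0.3, -0.9]
grip_width: 85.7
finger_force: 0.0
```

Run:
```python
from h import *
s=r.get_state(); print(s["t"],s["tool_pos"],s["tool_rot"],s["force"])
C=cam("wrist"); im=r.snapshot("wrist"); cv2.imwrite("pics/w1.png",im); print(C[2])
for t in("weight","weight_bail","picker_grip","stand","stub","plug_center","rack","pad","panel"):
    o=r.cut_out("wrist",t); print(t,[(round(x["p"],2),np.round(x["at"]).tolist(),int(x["region"].sum())) for x in o[:3]])
np.save("w1.npy",np.array(C,dtype=object),allow_pickle=True)
```

```text
3.5167 [436.12206164  34.45213068 296.57538362] [-3.14095097e+00 -8.85926037e-04  1.34298836e-01] [ 0.1396909  -0.31619034 -0.86105588]
[510.37100522  44.91025503 430.92044036]
weight []
weight_bail []
picker_grip [(0.65, [346.0, 164.0], 1903)]
stand [(0.97, [457.0, 283.0], 5834), (0.93, [534.0, 296.0], 2288), (0.68, [321.0, 132.0], 5564)]
stub [(0.95, [190.0, 68.0], 660)]
plug_center []
rack [(0.68, [110.0, 60.0], 27440)]
pad [(0.75, [510.0, 107.0], 20011)]
panel [(0.91, [508.0, 103.0], 19963)]
```

View pics/w1.png

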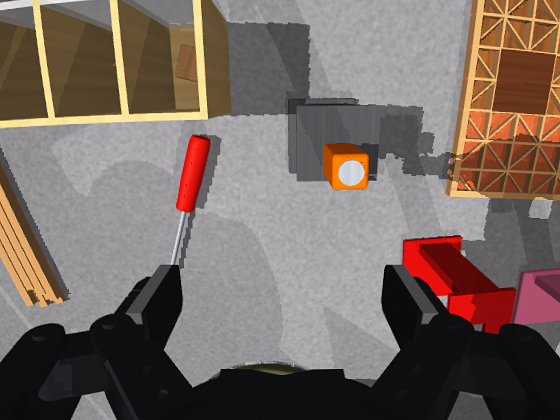

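The −y well contains the stub at (188,62), so the weight should be in the middle well. The handle's white top is at (351,172) and the dark square at (524,80). Next I'll fit the stand, grip and panel using the wrist view.

Run:
```python
from fit import *
C=cam("wrist"); im=cv2.imread("pics/w1.png")
print("cap@195",atz(C,(351,172),195))
o=r.cut_out("wrist","picker_grip")[0]["region"]
H=[box(-13,13,-13,13,135,195)]
print("handle",*fit(H,[(C,o)],[470,-17,.15]))
o2=[x for x in r.cut_out("wrist","stand") if abs(x["at"][0]-321)<30][0]["region"]
ys,xs=np.where(o2);print(xs.min(),xs.max(),ys.min(),ys.max(),(o2&o).sum())
H2=[box(-20,44,-35,35,129,135)]+H
F=[box(-20,44,-35,35,129,135),box(-13,13,-13,13,135,195)]
print("stand w",*fit(F,[(C,o2|o)],[470,-17,.15]))
for z,px in((14,(497,48)),(14,(551,56)),(14,(497,107)),(14,(550,115))): print("pad corner",atz(C,px,z))
# dark mask plate corners
v=im[95:190,280:430].max(axis=2); print("vis")
cs,cd=cam("scene"),cam("side")
Fo=F+[box(32,44,-20,20,0,135)]
# dark-square segmentation
for n,c in(("scene",cs),("side",cd)):
    P=np.array([[575.5,-240,14]]); print(n,proj(c,P))
for n,p in (("scene",(261,207)),("side",(303,212))):
    r.snapshot(n); q=[x for x in r.cut_out(n,"stand") if np.hypot(*(np.array(x["at"])-p))<30]
    print(n,[int(x["region"].sum()) for x in q])
cv2.imwrite("pics/w1c.png",cv2.resize(np.hstack([im[90:190,280:440]]),None,fx=5,fy=5,interpolation=2))
```

```text
cap@195 [466.53153427 -13.21742453 195.        ]
handle [ 4.66531346e+02 -1.23875162e+01  1.59453763e-01] 0.899102079395085
288 381 98 181 2
stand w [ 4.67119142e+02 -1.17512032e+01  1.42995584e-01] 0.8704758768318788
pad corner [ 602.74980225 -198.17550411   14.        ]
pad corner [ 607.60904888 -269.4640668    14.        ]
pad corner [ 537.50041766 -216.31147676   14.        ]
pad corner [ 540.31926274 -289.32177357   14.        ]
vis
scene [[179.41199646 216.1985141 ]]
side [[278.17562834 165.52516902]]
scene [1072]
side [712]
```

View pics/w1c.png

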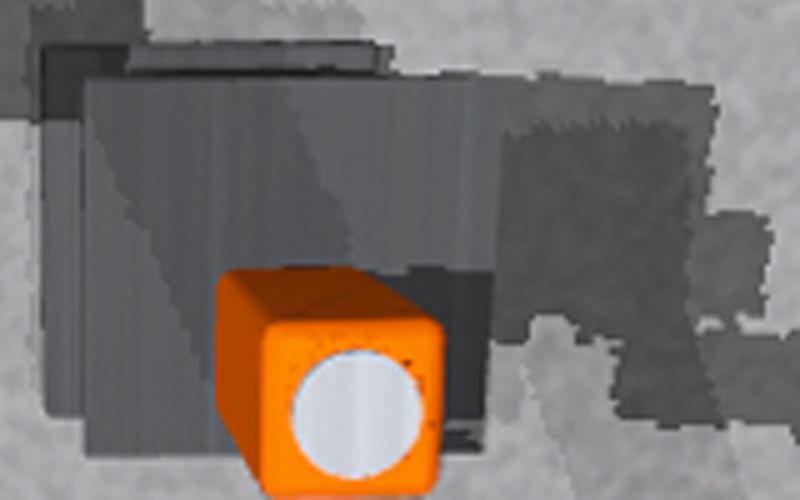

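Run:
```python
from fit import *
C=cam("wrist"); s=r.get_state(); print(s["tool_pos"],s["tool_rot"],s["t"])
W=np.array([atz(C,p,135)[:2] for p in((297,106),(379.4,105.6),(297,181),(377,180))])
print(W); L=np.array([[44,35],[44,-35],[-20,35],[-20,-35]],float)
a=W-W.mean(0);b=L-L.mean(0)
th=np.arctan2((b[:,0]*a[:,1]-b[:,1]*a[:,0]).sum(),(a*b).sum())
Rm=np.array([[np.cos(th),-np.sin(th)],[np.sin(th),np.cos(th)]]); print("stand yaw",th,"origin",W.mean(0)-Rm@L.mean(0))
print("cap",atz(C,(351.4,172.6),195))
# pad by color
im=r.snapshot("wrist")
for n in("scene","side"):
    c=cam(n); i=r.snapshot(n); q=proj(c,[[575,-240,14]])[0].round().astype(int)
    k=i[q[1]-15:q[1]+16,q[0]-20:q[0]+21].astype(int).max(2); m=((k<95)*1).astype(np.uint8)
    nn,l,st,ce=cv2.connectedComponentsWithStats(m); j=1+st[1:,4].argmax(); px=ce[j]+[q[0]-20,q[1]-15]; print(n,q,px,st[j],atz(c,px,14))
```

```text
[434.49542891  30.75884628 296.29422453] [-3.14157316e+00 -1.72580699e-05  1.34757708e-01] 4.3167
[[504.44191062  28.07318603]
 [514.42143839 -39.52861047]
 [441.68258085  18.86944322]
 [452.08010272 -50.52514878]]
stand yaw 0.15332130504389688 origin [466.2972766  -12.61043825]
cap [466.30213984 -13.03440609 195.        ]
scene [179 216] [176.30769231 213.23076923] [13 11 10  3 13] [ 568.09270325 -254.9556606    14.        ]
side [278 166] [280.6875 163.5625] [21 10  5  6 16] [ 567.65236742 -250.45972202   14.        ]
```

Run:
```python
from fit import *
s=r.get_state();print(s["tool_pos"],s["tool_rot"][2],s["t"])
C=cam("wrist"); im=r.snapshot("wrist"); cv2.imwrite("pics/w2.png",im)
C1=np.load("w1.npy",allow_pickle=True); C1=tuple(C1)
h=r.cut_out("wrist","picker_grip")[0]["region"]
print("handle",*fit([box(-13,13,-13,13,135,195)],[(C,h)],[467,-12,.15]))
for c,i in((C,im),(C1,cv2.imread("pics/w1.png"))):
    x=i[130:210,310:400].astype(int); m=((x.min(2)>170)&(x.max(2)-x.min(2)<30)).astype(np.uint8)
    n,l,st,ce=cv2.connectedComponentsWithStats(m); j=1+st[1:,4].argmax(); print("cap",st[j],atz(c,ce[j]+[310,130],195))
W=np.array([atz(C1,p,135)[:2] for p in((297,106),(379.4,105.6),(297,181),(377,180))]); L=np.array([[44,35],[44,-35],[-20,35],[-20,-35]],float)
print("stand origin",W.mean(0)-np.array([[np.cos(.153),-np.sin(.153)],[np.sin(.153),np.cos(.153)]])@[12,0])
print("pad",np.mean([atz(C1,p,14) for p in((497,48),(551,56),(497,107),(550,115))],0))
```

```text
[434.50371441  30.80713921 296.27582302] 0.134884829100965 4.4667
handle [ 4.68270332e+02 -8.09472193e+00  1.57251102e-01] 0.9323317307692308
cap [ 24  27  25  26 498] [467.96884028  -8.89870285 195.        ]
cap [ 29  30  25  26 492] [468.02051938  -8.88704505 195.        ]
stand origin [468.01674402  -8.82090635]
pad [ 574.0601402 -238.8419848   14.       ]
```

Picker grip is at (468,−9), yaw 0.153. Now a look straight into the middle well.

Emit:
{"op": "send_rows", "data": {
  "increments": [
    [[0.18, -0.95, 0], [0, 0, 0]],
    [[0.18, -0.95, 0], [0, 0, 0]],
    [[0.18, -0.95, 0], [0, 0, 0]],
    [[0.18, -0.95, 0], [0, 0, 0]],
    [[0.18, -0.95, 0], [0, 0, 0]],
    [[0.18, -0.95, 0], [0, 0, 0]],
    [[0.18, -0.95, 0], [0, 0, 0]],
    [[0, 0, 0], [0, 0, 0]],
    [[0, 0, 0], [0, 0, 0]]
  ]
}}

```text
t: 5.32
tool_pos: [443.2, 200.5, 296.0]
tool_rot: [3.141, 0.001, 0.137]
force: [0.1, -0.9, -0.5]
grip_width: 85.2
finger_force: 0.0
```

Run:
```python
from fit import *
s=r.get_state();print(s["tool_pos"],s["tool_rot"][2],s["t"])
C=cam("wrist"); im=r.snapshot("wrist"); cv2.imwrite("pics/w3.png",im); np.save("w3.npy",np.array(C,dtype=object))
for t in("weight","weight_bail","stub","plug_center"):
    o=r.cut_out("wrist",t); print(t,[(round(x["p"],2),np.round(x["at"],1).tolist(),int(x["region"].sum())) for x in o[:3]])
q=proj(C,[[522,212,30]])[0].round().astype(int); print(q)
k=im[max(0,q[1]-75):q[1]+75,q[0]-75:q[0]+75]; print(k.shape, max(0,q[1]-75),q[0]-75); cv2.imwrite("pics/w3c.png",cv2.resize(k,None,fx=4,fy=4,interpolation=2))
```

```text
[443.19244295 200.47114631 295.97508653] 0.1366991325430702 5.3167
weight [(0.72, [284.0, 89.0], 743)]
weight_bail [(0.91, [286.9, 89.3], 718)]
stub [(0.97, [342.9, 91.5], 920)]
plug_center [(0.74, [475.1, 161.7], 8206), (0.71, [218.1, 80.8], 916)]
[282  94]
(150, 150, 3) 19 207
```

View pics/w3c.png

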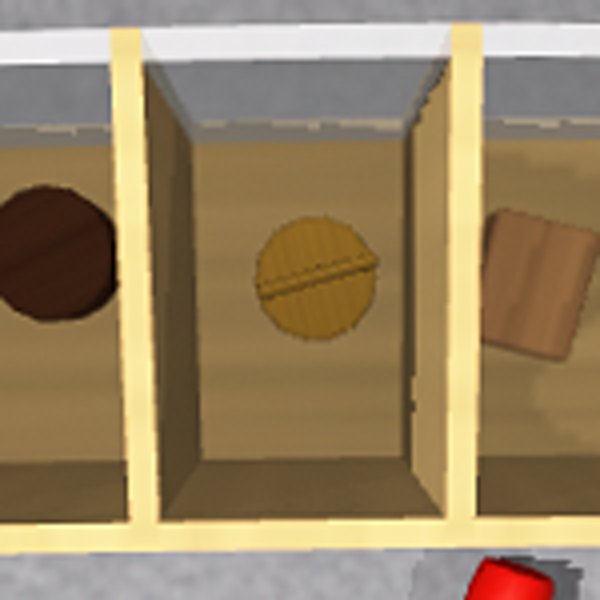

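The middle well holds the brass weight, its disc at crop (316,279). The bail runs from (258,292) to (376,261). The well is clear of anything else.

Run:
```python
from fit import *
C=tuple(np.load("w3.npy",allow_pickle=True))
f=lambda x,y:(x/4+207-.4,y/4+19-.4)
a,b=atz(C,f(258,292),58),atz(C,f(376,261),58); print(a,b,np.linalg.norm(a-b),(a+b)/2,"yaw of bail y",np.arctan2(*(a-b)[[1,0]])-np.pi/2)
print("disc",atz(C,f(316,279),26),"r",np.linalg.norm(atz(C,f(255,279),26)-atz(C,f(377,279),26))/2)
for p in((143,60),(450,57),(160,521),(445,517)): print("rim",atz(C,f(*p),140))
c,s=np.cos(.138),np.sin(.138)
for l in((45,30),(45,-30),(-45,30),(-45,-30)): print("exp",522.2+c*l[0]-s*l[1],212.3+s*l[0]+c*l[1])
for l in((45,30),(45,-30),(-45,30),(-45,-30)): print("floor px",(proj(C,[[522.2+c*l[0]-s*l[1],212.3+s*l[0]+c*l[1],6]])[0]-f(0,0))*4)
```

```text
[522.57625168 222.88970758  58.        ] [534.28971426 194.01317935  58.        ] 31.161821002922505 [528.43298297 208.45144347  58.        ] yaw of bail y 0.38535860380525144
disc [528.65501893 208.35423346  26.        ] r 16.971419249438988
rim [561.89745991 248.01743815 140.        ]
rim [570.465546   189.26150657 140.        ]
rim [473.10046046 234.70946409 140.        ]
rim [481.98450788 175.92159286 140.        ]
exp 562.6453174355253 248.2051012746044
exp 570.899061728683 188.77551516513225
exp 473.50093827131707 235.82448483486777
exp 481.7546825644748 176.39489872539562
floor px [193.56981275 140.23615392]
floor px [403.4786836  139.72928797]
floor px [199.63519458 456.52784765]
floor px [398.83948472 456.0946831 ]
```

Emit:
{"op": "send_rows", "data": {
  "increments": [
    [[-0.02, 0.94, 0.3], [0, 0, -0.2]],
    [[-0.02, 0.94, 0.3], [0, 0, 0]],
    [[-0.02, 0.94, 0.3], [0, 0, 0]],
    [[-0.02, 0.94, 0.3], [0, 0, 0]],
    [[-0.02, 0.94, 0.3], [0, 0, 0]],
    [[-0.02, 0.94, 0.3], [0, 0, 0]],
    [[-0.02, 0.94, 0.3], [0, 0, 0]],
    [[-0.02, 0.94, 0.3], [0, 0, 0]],
    [[-0.02, 0.92, 0.3], [0, 0, 0]],
    [[0, 0, 0], [0, 0, 0]]
  ],
  "hand": 65,
  "force": 60
}}

```text
t: 6.4
tool_pos: [469.9, -12.9, 227.6]
tool_rot: [3.141, 0.002, 0.147]
force: [0.0, -0.4, -0.6]
grip_width: 55.6
finger_force: 0.0
```

Emit:
{"op": "send_rows", "data": {
  "increments": [
    [[0, 0, 0], [0, 0, 0]]
  ]
}}

```text
t: 6.48
tool_pos: [470.1, -10.7, 228.6]
tool_rot: [-3.141, 0.0, 0.148]
force: [0.2, -0.5, 0.8]
grip_width: 55.8
finger_force: 0.0
```

Emit:
{"op": "send_rows", "data": {
  "increments": [
    [[-0.07, -0.04, 0.4], [0, 0, -0.06]],
    [[0, 0, 0.8], [0, 0, 0]],
    [[0, 0, 0.8], [0, 0, 0]],
    [[0, 0, 0.55], [0, 0, 0]],
    [[0, 0, 0.27], [0, 0, 0]],
    [[0, 0, 0], [0, 0, 0]],
    [[0, 0, 0], [0, 0, 0]]
  ]
}}

```text
t: 7.07
tool_pos: [468.5, -8.4, 158.6]
tool_rot: [3.142, -0.0, 0.156]
force: [-0.4, 1.0, 0.2]
grip_width: 55.7
finger_force: 0.0
```

Emit:
{"op": "send_rows", "data": {
  "increments": [
    [[0, 0, 0], [0, 0, 0]],
    [[0, 0, 0], [0, 0, 0]],
    [[0, 0, 0], [0, 0, 0]],
    [[0, 0, 0], [0, 0, 0]],
    [[0, 0, 0], [0, 0, 0]],
    [[0, 0, 0], [0, 0, 0]]
  ],
  "hand": 0,
  "force": 60
}}

```text
t: 7.57
tool_pos: [468.7, -8.8, 159.2]
tool_rot: [3.141, -0.001, 0.156]
force: [-0.8, 0.8, 6.9]
grip_width: 25.2
finger_force: 58.8
```

Emit:
{"op": "send_rows", "data": {
  "increments": [
    [[0, 0, -0.4], [0, 0, 0]],
    [[0, 0, -0.4], [0, 0, 0]],
    [[-0.2, 0, 0], [0, 0, 0]],
    [[-0.5, 0, 0], [0, 0, 0]],
    [[-0.6, 0, 0], [0, 0, 0]],
    [[-0.6, 0, 0], [0, 0, 0]],
    [[-0.5, 0, 0], [0, 0, 0]],
    [[-0.2, 0, 0], [0, 0, 0]],
    [[0, 0, 0], [0, 0, 0]]
  ]
}}

```text
t: 8.32
tool_pos: [403.6, -19.0, 178.6]
tool_rot: [3.141, -0.001, 0.155]
force: [0.4, 0.5, -1.1]
grip_width: 25.2
finger_force: 59.0
```

Emit:
{"op": "send_rows", "data": {
  "increments": [
    [[0, 0, -0.8], [0, 0, 0]],
    [[0, 0, -1], [0, 0, 0]],
    [[0, 0, -1], [0, 0, 0]],
    [[0, 0, -1], [0, 0, 0]],
    [[0.2, -0.3, -1], [0, 0, 0]],
    [[0.5, -0.8, -0.2], [0, 0, 0]],
    [[0.65, -1, 0], [0, 0, 0]],
    [[0.65, -1, 0], [0, 0, 0]],
    [[0.65, -1, 0], [0, 0, 0]],
    [[0.65, -1, 0], [0, 0, 0]]
  ]
}}

```text
t: 9.15
tool_pos: [466.8, 121.5, 303.4]
tool_rot: [-3.142, -0.001, 0.156]
force: [0.8, -0.3, -1.5]
grip_width: 25.0
finger_force: 59.2
```

Emit:
{"op": "send_rows", "data": {
  "increments": [
    [[0.65, -1, 0], [0, 0, 0]],
    [[0.65, -1, 0], [0, 0, 0]],
    [[0.6, -0.6, 0], [0, 0, 0]],
    [[0.3, -0.2, 0], [0, 0, 0]],
    [[0, 0, 0], [0, 0, -0.9]],
    [[0, 0, 0], [0, 0, -0.9]],
    [[0, 0, 0], [0, 0, -0.9]],
    [[0, 0, 0], [0, 0, -0.2]],
    [[0, 0, 0], [0, 0, 0]],
    [[0, 0, 0], [0, 0, 0]]
  ]
}}

```text
t: 9.98
tool_pos: [509.5, 197.3, 303.3]
tool_rot: [3.142, -0.0, 0.385]
force: [-0.0, -0.1, -1.5]
grip_width: 25.3
finger_force: 59.2
```

```bash
cat > plan.py <<'E'
import sys
from h import *
# plan.py x y z yaw : units needed from the present pose
s=r.get_state(); p=np.array(s["tool_pos"]); y=s["tool_rot"][2]; x1,y1,z1,w=map(float,sys.argv[1:5])
d=np.array([x1,y1,z1])-p; c,n=np.cos(y),np.sin(y)
print("t",s["t"],"pos",p.round(1),np.round(s["tool_rot"],3)); print("units",np.round([(c*d[0]+n*d[1])/25,(n*d[0]-c*d[1])/25,-d[2]/25],2),"turn",round(-(w-y)/.08,2))
E
python3 plan.py 504.4 198.6 185 .385
python3 - <<'E'
from h import *
im=r.snapshot("side"); C=cam("side"); q=proj(C,[[510,205,160]])[0].round().astype(int)
im2=r.snapshot("wrist")
k=cv2.resize(im[q[1]-80:q[1]+70,q[0]-60:q[0]+60],(400,500),interpolation=2)
cv2.imwrite("pics/g1.png",np.hstack([k,cv2.resize(im2[0:300,80:320],(400,500))]))
E
```

```text
t 9.9833 pos [509.5 197.3 303.3] [ 3.142 -0.     0.385]
units [-0.17 -0.12  4.73] turn 0.0
```

View pics/g1.png

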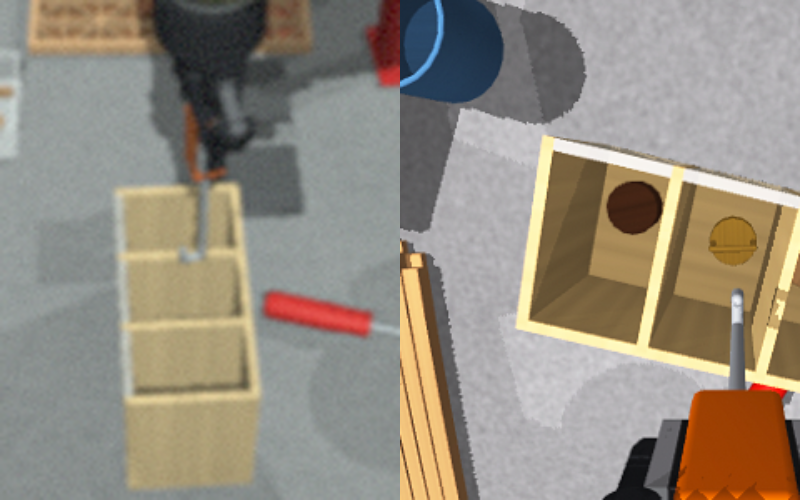

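The tool hangs straight, with the hook tip at right-pane (738,295). The weight sits at (734,240) with its bail square to the hook. I'll check the tip's predicted pixel against that.

Run:
```python
from h import *
C=cam("wrist"); s=r.get_state(); p=s["tool_pos"]; h=np.array([.9268,.3755])
to=lambda q:(q-[80,0])*(400/240,500/300)+[400,0]
P=[[*(p[:2]+16*h),p[2]-121.2],[*(p[:2]+16*h),p[2]-136],[528.5,208.4,58],[528.5-5.6,208.4+13,58]]
print(to(proj(C,P)))
```

```text
[[737.37186021 299.80464695]
 [737.31264275 292.77625367]
 [732.28412534 248.32743234]
 [710.67320182 248.81195813]]
```

Emit:
{"op": "send_rows", "data": {
  "increments": [
    [[-0.17, -0.12, 0.4], [0, 0, 0]],
    [[0, 0, 0.9], [0, 0, 0]],
    [[0, 0, 0.9], [0, 0, 0]],
    [[0, 0, 0.9], [0, 0, 0]],
    [[0, 0, 0.8], [0, 0, 0]],
    [[0, 0, 0.5], [0, 0, 0]],
    [[0, 0, 0.2], [0, 0, 0]],
    [[0, 0, 0], [0, 0, 0]],
    [[0, 0, 0], [0, 0, 0]]
  ]
}}

```text
t: 10.83
tool_pos: [504.6, 198.7, 189.0]
tool_rot: [3.142, -0.001, 0.387]
force: [0.6, 0.2, -0.5]
grip_width: 25.3
finger_force: 59.2
```

```bash
python3 plan.py 504.4 198.6 171.5 .385; python3 plan.py 521.1 205.4 171.5 .385
```

```text
t 10.8333 pos [504.6 198.7 189. ] [ 3.142e+00 -1.000e-03  3.870e-01]
units [-0.01  0.    0.7 ] turn 0.03
t 10.8333 pos [504.6 198.7 189. ] [ 3.142e+00 -1.000e-03  3.870e-01]
units [0.71 0.   0.7 ] turn 0.03
```

Now lower 17.5 mm, slide 18 mm forward under the bar, then lift gently.

Emit:
{"op": "send_rows", "data": {
  "increments": [
    [[0, 0, 0.4], [0, 0, 0]],
    [[0, 0, 0.3], [0, 0, 0]],
    [[0, 0, 0], [0, 0, 0]],
    [[0, 0, 0], [0, 0, 0]]
  ]
}}

```text
t: 11.17
tool_pos: [504.1, 198.6, 170.4]
tool_rot: [-3.142, 0.001, 0.387]
force: [-0.3, 0.1, -1.3]
grip_width: 25.1
finger_force: 59.2
```

Emit:
{"op": "send_rows", "data": {
  "increments": [
    [[0.2, 0, 0], [0, 0, 0]],
    [[0.3, 0, 0], [0, 0, 0]],
    [[0.21, 0, 0], [0, 0, 0]],
    [[0, 0, 0], [0, 0, 0]],
    [[0, 0, 0], [0, 0, 0]]
  ]
}}

```text
t: 11.58
tool_pos: [521.0, 205.5, 170.6]
tool_rot: [3.142, 0.0, 0.388]
force: [0.0, 0.0, -1.3]
grip_width: 25.3
finger_force: 59.2
```

Emit:
{"op": "send_rows", "data": {
  "increments": [
    [[0, 0, -0.3], [0, 0, 0]],
    [[0, 0, -0.3], [0, 0, 0]],
    [[0, 0, -0.3], [0, 0, 0]],
    [[0, 0, -0.3], [0, 0, 0]],
    [[0, 0, -0.3], [0, 0, 0]],
    [[0, 0, 0], [0, 0, 0]],
    [[0, 0, 0], [0, 0, 0]]
  ]
}}

```text
t: 12.17
tool_pos: [520.8, 205.4, 208.7]
tool_rot: [3.141, -0.001, 0.388]
force: [1.3, 1.0, -2.6]
grip_width: 25.3
finger_force: 59.6
```

Emit:
{"op": "send_rows", "data": {
  "increments": [
    [[0, 0, -0.3], [0, 0, 0]],
    [[0, 0, -0.6], [0, 0, 0]],
    [[0, 0, -0.7], [0, 0, 0]],
    [[0, 0, -0.7], [0, 0, 0]],
    [[0, 0, -0.7], [0, 0, 0]],
    [[0, 0, -0.7], [0, 0, 0]],
    [[0, 0, -0.7], [0, 0, 0]],
    [[0, 0, -0.7], [0, 0, 0]],
    [[0, 0, -0.4], [0, 0, 0]],
    [[0, 0, -0.2], [0, 0, 0]]
  ]
}}

```text
t: 13.0
tool_pos: [520.9, 205.4, 352.2]
tool_rot: [3.142, -0.002, 0.388]
force: [0.6, 0.7, -3.2]
grip_width: 25.4
finger_force: 59.6
```

```bash
python3 plan.py 575 -240 345 .097
python3 - <<'E'
from h import *
im=r.snapshot("side"); im2=r.snapshot("wrist"); s=r.get_state();p=s["tool_pos"]; q=proj(cam("side"),[[p[0],p[1],p[2]-140]])[0].round().astype(int)
print(s["force"],[(round(x["p"],2),x["at"]) for x in r.cut_out("wrist","weight")])
k=cv2.resize(im[q[1]-80:q[1]+70,q[0]-60:q[0]+60],(400,500),interpolation=2)
cv2.imwrite("pics/g2.png",np.hstack([k,cv2.resize(im2[0:300,160:400],(400,500))]))
E
```

```text
t 13.0 pos [520.9 205.4 352.2] [ 3.142e+00 -2.000e-03  3.880e-01]
units [-4.73 17.31  0.29] turn 3.63
[-0.46636857 -0.5273859  -3.44988008] [(0.68, [281.7, 175.1])]
```

View pics/g2.png

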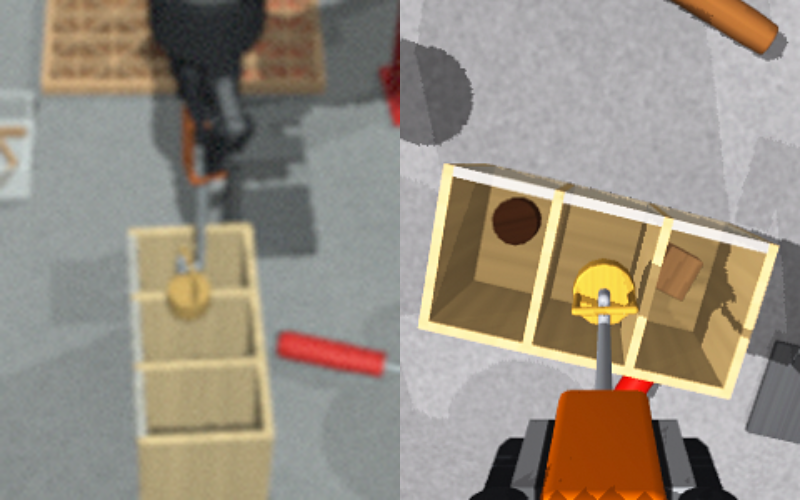

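Weight is hanging on the hook (right pane (603,295)), clear of the rim. Carrying it over to the panel.

Emit:
{"op": "send_rows", "data": {
  "increments": [
    [[0, 0, 0], [0, 0, 0.3]],
    [[0, 0, 0], [0, 0, 0.5]],
    [[0, 0, 0], [0, 0, 0.6]],
    [[0, 0, 0], [0, 0, 0.6]],
    [[0, 0, 0], [0, 0, 0.5]],
    [[0, 0, 0], [0, 0, 0.4]],
    [[0, 0.1, 0], [0, 0, 0]],
    [[-0.01, 0.2, 0], [0, 0, 0]],
    [[-0.02, 0.3, 0], [0, 0, 0]],
    [[-0.02, 0.4, 0], [0, 0, 0]]
  ]
}}

```text
t: 13.98
tool_pos: [523.3, 179.9, 350.5]
tool_rot: [3.142, 0.001, 0.157]
force: [0.5, 0.2, -3.3]
grip_width: 25.5
finger_force: 59.6
```

Emit:
{"op": "send_rows", "data": {
  "increments": [
    [[-0.03, 0.5, 0], [0, 0, 0]],
    [[-0.03, 0.6, 0], [0, 0, 0]],
    [[-0.03, 0.65, 0], [0, 0, 0]],
    [[-0.03, 0.65, 0], [0, 0, 0]],
    [[-0.03, 0.65, 0], [0, 0, 0]],
    [[-0.03, 0.65, 0], [0, 0, 0]],
    [[-0.03, 0.65, 0], [0, 0, 0]],
    [[-0.03, 0.65, 0], [0, 0, 0]],
    [[-0.03, 0.65, 0], [0, 0, 0]],
    [[-0.03, 0.65, 0], [0, 0, 0]]
  ]
}}

```text
t: 14.82
tool_pos: [540.2, 21.8, 350.9]
tool_rot: [3.141, -0.0, 0.155]
force: [-0.5, 0.6, -1.8]
grip_width: 25.5
finger_force: 59.6
```

Emit:
{"op": "send_rows", "data": {
  "increments": [
    [[-0.03, 0.65, 0], [0, 0, 0]],
    [[-0.03, 0.65, 0], [0, 0, 0]],
    [[-0.03, 0.65, 0], [0, 0, 0]],
    [[-0.03, 0.65, 0], [0, 0, 0]],
    [[-0.03, 0.65, 0], [0, 0, 0]],
    [[-0.03, 0.65, 0], [0, 0, 0]],
    [[-0.03, 0.65, 0], [0, 0, 0]],
    [[-0.03, 0.65, 0], [0, 0, 0]],
    [[-0.03, 0.65, 0], [0, 0, 0]],
    [[-0.03, 0.65, 0], [0, 0, 0]]
  ]
}}

```text
t: 15.65
tool_pos: [557.7, -139.9, 350.8]
tool_rot: [3.141, -0.0, 0.155]
force: [-0.8, 0.4, -3.5]
grip_width: 25.5
finger_force: 59.6
```

Emit:
{"op": "send_rows", "data": {
  "increments": [
    [[-0.03, 0.65, 0], [0, 0, 0]],
    [[-0.03, 0.65, 0], [0, 0, 0]],
    [[-0.03, 0.55, 0], [0, 0, 0]],
    [[-0.03, 0.45, 0], [0, 0, 0]],
    [[-0.03, 0.35, 0], [0, 0, 0]],
    [[-0.02, 0.25, 0], [0, 0, 0]],
    [[0, 0.15, 0], [0, 0, 0]],
    [[0, 0.05, 0], [0, 0, 0]],
    [[0, 0, 0], [0, 0, 0]]
  ]
}}

```text
t: 16.4
tool_pos: [566.1, -215.0, 350.8]
tool_rot: [-3.142, -0.0, 0.156]
force: [-0.1, 0.7, -3.2]
grip_width: 25.5
finger_force: 59.6
```

```bash
python3 plan.py 566.8 -240.9 260 .155
python3 - <<'E'
from h import *
C=cam("wrist"); im=r.snapshot("wrist"); cv2.imwrite("pics/p1.png",im)
print([(x["p"],x["at"]) for x in r.cut_out("wrist","weight")],proj(C,[[574.7,-239.7,14]]),r.get_state()["force"])
print(cam("wrist")[2]); np.save("p1.npy",np.array(C,dtype=object))
cv2.imwrite("pics/p1c.png",cv2.resize(im[0:300,80:480],(800,600)))
E
```

```text
t 16.4 pos [ 566.1 -215.   350.8] [-3.142 -0.     0.156]
units [-0.13  1.03  3.63] turn 0.01
[(0.58, [285.3, 174.7])] [[301.11014713 151.92799099]] [-0.392935   -0.30632074 -3.24934448]
[ 640.13915753 -202.55006384  485.14084359]
```

View pics/p1c.png

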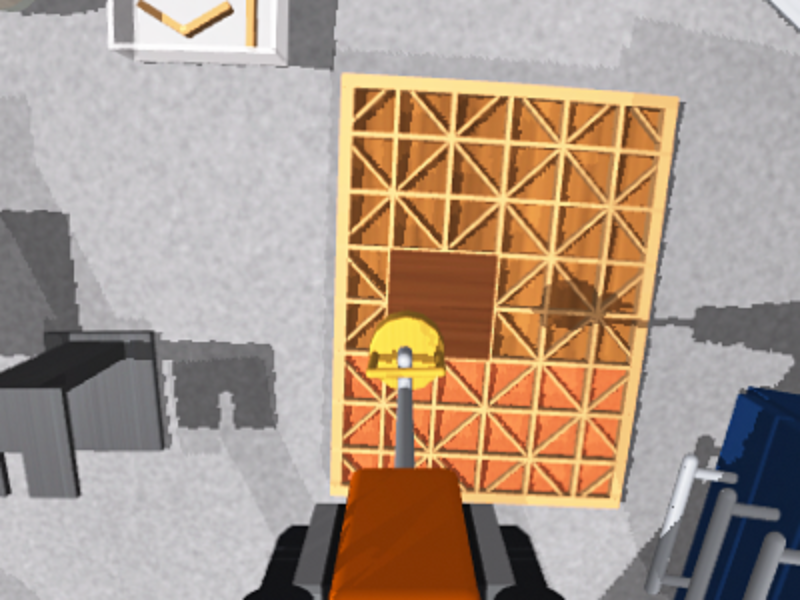

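The dark square's centre is at crop (441,305), which matches the prediction. Shifting over and lowering.

Emit:
{"op": "send_rows", "data": {
  "increments": [
    [[-0.03, 0.2, 0], [0, 0, 0]],
    [[-0.03, 0.3, 0], [0, 0, 0]],
    [[-0.03, 0.3, 0.1], [0, 0, 0]],
    [[-0.04, 0.23, 0.3], [0, 0, 0]],
    [[0, 0, 0.5], [0, 0, 0]],
    [[0, 0, 0.6], [0, 0, 0]],
    [[0, 0, 0.6], [0, 0, 0]],
    [[0, 0, 0.6], [0, 0, 0]],
    [[0, 0, 0.6], [0, 0, 0]],
    [[0, 0, 0.6], [0, 0, 0]]
  ]
}}

```text
t: 17.33
tool_pos: [566.4, -241.7, 251.7]
tool_rot: [-3.141, 0.001, 0.155]
force: [-0.4, -0.8, -2.1]
grip_width: 25.6
finger_force: 59.7
```

Emit:
{"op": "send_rows", "data": {
  "increments": [
    [[0, 0, 0.5], [0, 0, 0]],
    [[0, 0, 0.4], [0, 0, 0]],
    [[0, 0, 0.3], [0, 0, 0]],
    [[0, 0, 0.2], [0, 0, 0]],
    [[0, 0, 0.1], [0, 0, 0]],
    [[0, 0, 0], [0, 0, 0]],
    [[0, 0, 0], [0, 0, 0]],
    [[0, 0, 0], [0, 0, 0]],
    [[0, 0, 0], [0, 0, 0]],
    [[0, 0, 0], [0, 0, 0]]
  ]
}}

```text
t: 18.17
tool_pos: [566.9, -241.2, 216.2]
tool_rot: [3.141, -0.0, 0.156]
force: [-0.0, -0.6, -3.5]
grip_width: 25.1
finger_force: 59.7
```

```bash
python3 plan.py 566.8 -240.9 200 .155
python3 - <<'E'
from h import *
C=cam("wrist"); im=r.snapshot("wrist"); s=r.get_state();b=s["tool_pos"][2]-183.2
for t in("weight","weight_bail"):
  for x in r.cut_out("wrist",t)[:2]:
    m=x["region"];print(t,x["p"],x["at"],m.sum(),atz(C,x["at"],b+20)); 
print(s["force"],proj(C,[[574.7,-239.7,b+20],[574.7,-239.7,14]]))
E
```

```text
t 18.1667 pos [ 566.9 -241.2  216.2] [ 3.141 -0.     0.156]
units [-0.   -0.01  0.65] turn 0.01
weight 0.95 [283.2, 176.2] 1025 [ 576.32845291 -240.47354599   52.89133526]
weight 0.17 [285.2, 300.3] 8914 [ 453.58468967 -261.80180268   52.89133526]
weight_bail 0.87 [284.9, 173.1] 1123 [ 579.28460802 -241.5083448    52.89133526]
[-0.65088372  1.41604332 -2.9775065 ] [[282.03741227 177.8661528 ]
 [281.99143572 169.14980833]]
```

Emit:
{"op": "send_rows", "data": {
  "increments": [
    [[0, 0, 0.15], [0, 0, 0]],
    [[0, 0, 0.15], [0, 0, 0]],
    [[0, 0, 0.1], [0, 0, 0]],
    [[0, 0, 0.08], [0, 0, 0]],
    [[0, 0, 0.08], [0, 0, 0]],
    [[0, 0, 0.08], [0, 0, 0]],
    [[0, 0, 0.08], [0, 0, 0]],
    [[0, 0, 0.08], [0, 0, 0]],
    [[0, 0, 0.08], [0, 0, 0]],
    [[0, 0, 0], [0, 0, 0]]
  ]
}}

```text
t: 19.15
tool_pos: [566.7, -241.1, 193.5]
tool_rot: [-3.141, 0.0, 0.156]
force: [0.7, -0.1, -0.6]
grip_width: 25.2
finger_force: 59.9
```

Emit:
{"op": "send_rows", "data": {
  "increments": [
    [[0, 0, 0.1], [0, 0, 0]],
    [[0, 0, 0.1], [0, 0, 0]],
    [[0, 0, 0.13], [0, 0, 0]],
    [[0, 0, 0.13], [0, 0, 0]],
    [[0, 0, 0.13], [0, 0, 0]],
    [[0, 0, 0], [0, 0, 0]],
    [[0, 0, 0], [0, 0, 0]]
  ]
}}

```text
t: 19.73
tool_pos: [566.7, -241.1, 178.8]
tool_rot: [-3.141, 0.0, 0.156]
force: [-0.5, 0.2, -0.6]
grip_width: 25.4
finger_force: 59.9
```

```bash
python3 plan.py 566.8 -240.9 179 .155
python3 - <<'E'
from h import *
C=cam("wrist"); im=r.snapshot("wrist"); s=r.get_state()
for t in("weight","weight_bail"):
  for x in r.cut_out("wrist",t)[:1]: print(t,x["p"],x["at"],atz(C,x["at"],34))
print(s["force"],s["t"])
cv2.imwrite("pics/p2.png",np.hstack([cv2.resize(im[60:260,180:380],(600,600),interpolation=2)]))
E
```

```text
t 19.7333 pos [ 566.7 -241.1  178.8] [-3.141  0.     0.156]
units [ 0.01 -0.01 -0.01] turn 0.01
weight 0.91 [277.7, 180.2] [ 576.02965956 -235.66664676   34.        ]
weight_bail 0.59 [277.8, 181.9] [ 574.62377116 -235.9647211    34.        ]
[ 0.05612434 -0.00943128 -0.93115462] 19.7833
```

View pics/p2.png

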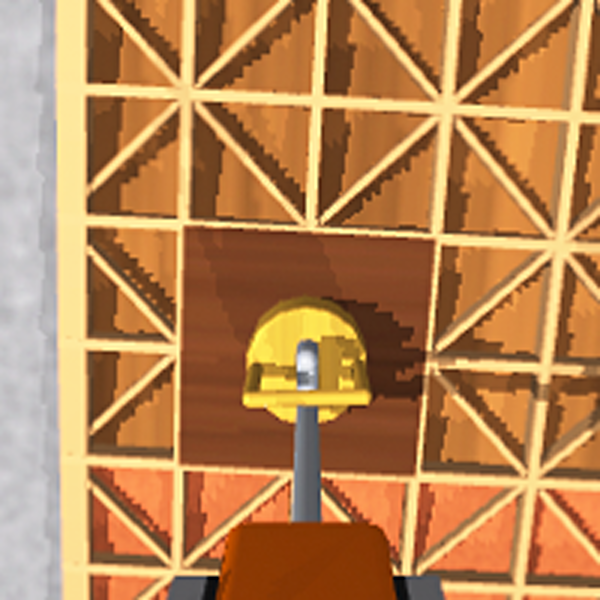

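Weight stands upright within the dark square (crop (306,360); square x 182–435, y 227–472), with the bail clear of the hook. Backing the hook out.

Emit:
{"op": "send_rows", "data": {
  "increments": [
    [[-0.15, 0, 0], [0, 0, 0]],
    [[-0.25, 0, 0], [0, 0, 0]],
    [[-0.25, 0, 0], [0, 0, 0]],
    [[-0.2, 0, 0], [0, 0, 0]],
    [[-0.07, 0, 0], [0, 0, 0]],
    [[0, 0, 0], [0, 0, 0]],
    [[0, 0, 0], [0, 0, 0]]
  ]
}}

```text
t: 20.47
tool_pos: [544.0, -244.8, 179.2]
tool_rot: [3.141, -0.0, 0.155]
force: [0.6, 0.6, -1.3]
grip_width: 25.1
finger_force: 59.9
```

Emit:
{"op": "send_rows", "data": {
  "increments": [
    [[0, 0, -0.2], [0, 0, 0]],
    [[0, 0, -0.4], [0, 0, 0]],
    [[0, 0, -0.6], [0, 0, 0]],
    [[0, 0, -0.8], [0, 0, 0]],
    [[0, 0, -0.9], [0, 0, 0]],
    [[0, 0, -0.9], [0, 0, 0]],
    [[0, 0, -0.6], [0, 0, 0]],
    [[0, 0, -0.3], [0, 0, 0]],
    [[0, 0, 0], [0, 0, 0]]
  ]
}}

```text
t: 21.22
tool_pos: [544.5, -244.8, 298.8]
tool_rot: [3.14, -0.003, 0.156]
force: [0.7, -0.4, -1.2]
grip_width: 25.5
finger_force: 59.9
```

```bash
python3 plan.py 403.6 -19 300 .153
python3 - <<'E'
from h import *
C=cam("wrist"); im=r.snapshot("wrist"); s=r.get_state()
for t in("weight","weight_bail"):
  for x in r.cut_out("wrist",t)[:1]: print(t,x["p"],x["at"],x["region"].sum(),atz(C,x["at"],34))
print(s["force"],s["t"])
C=cam("wrist")
for x in r.cut_out("scene","stand")+[]: print("scene",x["p"],x["at"],atz(cam("scene"),x["at"],100))
E
```

```text
t 21.2167 pos [ 544.5 -244.8  298.8] [ 3.14e+00 -3.00e-03  1.56e-01]
units [-4.17 -9.8  -0.05] turn 0.03
weight 0.91 [280.9, 141.0] 750 [ 572.63687403 -239.36055909   34.        ]
weight_bail 0.78 [280.3, 138.3] 677 [ 575.55525717 -238.21553264   34.        ]
[ 0.36601909  0.52539574 -2.17929026] 21.2667
scene 0.95 [184.4, 142.5] [ 344.4823386  -340.01503309  100.        ]
scene 0.93 [229.0, 162.4] [ 380.41656571 -161.82994556  100.        ]
scene 0.57 [261.2, 204.9] [516.2878013    4.54028896 100.        ]
```

Emit:
{"op": "send_rows", "data": {
  "increments": [
    [[-0.2, -0.4, 0], [0, 0, 0]],
    [[-0.35, -0.8, 0], [0, 0, 0]],
    [[-0.4, -0.95, 0], [0, 0, 0]],
    [[-0.4, -0.95, 0], [0, 0, 0]],
    [[-0.4, -0.95, 0], [0, 0, 0]],
    [[-0.4, -0.95, 0], [0, 0, 0]],
    [[-0.4, -0.95, 0], [0, 0, 0]],
    [[-0.4, -0.95, 0], [0, 0, 0]],
    [[-0.4, -0.95, 0], [0, 0, 0]],
    [[-0.4, -0.95, 0], [0, 0, 0]]
  ]
}}

```text
t: 22.25
tool_pos: [416.3, -40.9, 295.7]
tool_rot: [-3.141, 0.001, 0.155]
force: [0.0, 0.6, -1.7]
grip_width: 25.7
finger_force: 59.9
```

Emit:
{"op": "send_rows", "data": {
  "increments": [
    [[-0.3, -0.6, 0], [0, 0, 0]],
    [[-0.12, -0.4, 0], [0, 0, 0]],
    [[0, 0, 0.4], [0, 0, 0]],
    [[0, 0, 0.8], [0, 0, 0]],
    [[0, 0, 0.9], [0, 0, 0]],
    [[0, 0, 0.9], [0, 0, 0]],
    [[0, 0, 0.9], [0, 0, 0]],
    [[0, 0, 0.6], [0, 0, 0]],
    [[0, 0, 0.2], [0, 0, 0]],
    [[0, 0, 0], [0, 0, 0]]
  ]
}}

```text
t: 23.08
tool_pos: [402.7, -19.2, 177.5]
tool_rot: [-3.141, 0.003, 0.155]
force: [0.6, 0.0, -1.9]
grip_width: 25.6
finger_force: 59.9
```

```bash
python3 plan.py 403.6 -19 178.5 .153;python3 plan.py 468.3 -8.9 178.5 .153
```

```text
t 23.0833 pos [402.7 -19.2 177.5] [-3.141e+00  3.000e-03  1.550e-01]
units [ 0.04 -0.   -0.04] turn 0.03
t 23.0833 pos [402.7 -19.2 177.5] [-3.141e+00  3.000e-03  1.550e-01]
units [ 2.65 -0.   -0.04] turn 0.03
```

Emit:
{"op": "send_rows", "data": {
  "increments": [
    [[0.2, 0, -0.05], [0, 0, 0]],
    [[0.4, 0, 0], [0, 0, 0]],
    [[0.5, 0, 0], [0, 0, 0]],
    [[0.5, 0, 0], [0, 0, 0]],
    [[0.5, 0, 0], [0, 0, 0]],
    [[0.4, 0, 0], [0, 0, 0]],
    [[0.15, 0, 0], [0, 0, 0]],
    [[0, 0, 0], [0, 0, 0]],
    [[0, 0, 0], [0, 0, 0]]
  ]
}}

```text
t: 23.83
tool_pos: [468.7, -8.5, 180.5]
tool_rot: [3.142, -0.0, 0.156]
force: [-0.1, -0.2, -1.8]
grip_width: 25.1
finger_force: 59.9
```

```bash
python3 plan.py 468.6 -8.9 160.2 .153; python3 -c "
from h import *
print(r.get_state()['force'])"
```

```text
t 23.8333 pos [468.7  -8.5 180.5] [ 3.142 -0.     0.156]
units [-0.    0.01  0.81] turn 0.03
[-0.12645477 -0.24317723 -1.79894459]
```

Emit:
{"op": "send_rows", "data": {
  "increments": [
    [[0, 0.01, 0.2], [0, 0, 0]],
    [[0, 0, 0.2], [0, 0, 0]],
    [[0, 0, 0.2], [0, 0, 0]],
    [[0, 0, 0.12], [0, 0, 0]],
    [[0, 0, 0.07], [0, 0, 0]],
    [[0, 0, 0.03], [0, 0, 0]],
    [[0, 0, 0], [0, 0, 0]],
    [[0, 0, 0], [0, 0, 0]]
  ]
}}

```text
t: 24.5
tool_pos: [468.6, -8.8, 159.9]
tool_rot: [3.142, -0.0, 0.156]
force: [0.3, 0.0, -0.6]
grip_width: 25.3
finger_force: 59.9
```

Emit:
{"op": "send_rows", "data": {
  "increments": [
    [[0, 0, 0.03], [0, 0, 0]],
    [[0, 0, 0], [0, 0, 0]]
  ]
}}

```text
t: 24.67
tool_pos: [468.7, -8.8, 159.2]
tool_rot: [3.141, -0.0, 0.156]
force: [0.8, -0.6, -0.5]
grip_width: 25.6
finger_force: 60.1
```

Emit:
{"op": "send_rows", "data": {
  "increments": [
    [[0, 0, 0], [0, 0, 0]],
    [[0, 0, 0], [0, 0, 0]],
    [[0, 0, 0], [0, 0, 0]],
    [[0, 0, 0], [0, 0, 0]],
    [[0, 0, 0], [0, 0, 0]],
    [[0, 0, 0], [0, 0, 0]]
  ],
  "hand": 65
}}

```text
t: 25.17
tool_pos: [468.6, -8.8, 159.0]
tool_rot: [-3.142, -0.0, 0.156]
force: [0.4, -0.9, -0.0]
grip_width: 55.2
finger_force: 0.0
```

Emit:
{"op": "send_rows", "data": {
  "increments": [
    [[0, 0, -0.2], [0, 0, 0]],
    [[0, 0, -0.5], [0, 0, 0]],
    [[0, 0, -0.8], [0, 0, 0]],
    [[0, 0, -0.9], [0, 0, 0]],
    [[0, 0, -0.9], [0, 0, 0]],
    [[0, 0, -0.9], [0, 0, 0]],
    [[0, 0, -0.5], [0, 0, 0]],
    [[0, 0, 0], [0, 0, 0]],
    [[0, 0, 0], [0, 0, 0]],
    [[0, 0, 0], [0, 0, 0]]
  ]
}}

```text
t: 26.0
tool_pos: [468.3, -8.7, 275.6]
tool_rot: [-3.141, 0.001, 0.156]
force: [-0.8, 0.7, -0.2]
grip_width: 55.5
finger_force: 0.0
```

Run:
```python
from fit import *
s=r.get_state();print(s["tool_pos"],s["t"],s["force"],s["grip_width"])
C=cam("wrist"); im=r.snapshot("wrist"); cv2.imwrite("pics/e.png",im)
h=r.cut_out("wrist","picker_grip")[0]; print(h["p"],h["at"])
print("handle",*fit([box(-13,13,-13,13,135,195)],[(C,h["region"])],[468,-9,.15]))
x=im.astype(int); m=((x.min(2)>170)&(x.max(2)-x.min(2)<30)).astype(np.uint8)
n,l,st,ce=cv2.connectedComponentsWithStats(m)
for j in np.argsort(-st[1:,4])[:3]+1: print(st[j],atz(C,ce[j],195))
for n in("scene","side"):
    r.snapshot(n); c=cam(n); print(n,"exp",proj(c,[[468,-9,165],[574.7,-239.7,34]]).round(1).tolist(),[(t,round(x["p"],2),np.round(x["at"],1).tolist()) for t in("picker_grip","weight") for x in r.cut_out(n,t)[:2]])
```

```text
[468.25008039  -8.73526976 275.64425101] 26.0 [-0.79614156  0.69660924 -0.22971851] 55.47524118927901
0.65 [281.2, 206.4]
handle [ 4.69077172e+02 -7.91607403e+00  1.71553819e-01] 0.9118874972533509
[  145     0   334   375 50880] [497.6166624  -23.20231776 195.        ]
[  17  152  126   72 4752] [476.73487622 126.16960325 195.        ]
[  95  213   47   87 1073] [422.32190345  96.32284008 195.        ]
scene exp [[263.2, 176.2], [178.7, 211.4]] [('picker_grip', 0.53, [258.8, 175.9])]
side exp [[308.1, 187.4], [278.4, 161.5]] [('picker_grip', 0.5, [306.0, 184.9]), ('weight', 0.43, [277.1, 161.8])]
```

```bash
python3 -c "
from workcell import r
print(r.close_job())"
```

```text
the job is handed in; nothing more can be done
None
```

The weight stands upright on the dark square, the hook hangs back in its dark stand, the gripper has let go and touches nothing, and the job is handed in at about 26 s.

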